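# Lock the lid of the desk power box

## Task

The sprung lid of the power box on the desk is standing slightly ajar. With a fingertip in the slot of its round latch, press the lid fully down and, keeping it pressed, turn the latch clockwise (seen from above) all the way to its stop so that the lid stays locked down, then take the hand away. Only push with the fingertips: do not pry the lid up, and leave the flask, the mug and the glue stick standing where they are.

Things in the scene. Friction and masses are not known exactly. Their poses are not given: they have to be found in the camera images.
- power_box: low grey steel box fixed to the desk, 250 (x) x 300 (y) x 100 mm high without its lid; origin at the centre of its underside; own x points from its vented front wall to its hinged back edge, z up. The dark steel lid, 250 x 300 x 10 mm, is hinged along the back (+x) top edge. A fixed catch sits hidden under the middle of the front top edge
- lid (a joint): lid angle in rad: 0 = fully down (hard stop), grows as the front edge rises. A spring holds it up at about 0.06 (0.05 to 0.07; front edge some 15 mm up); pushing it fully down at the latch takes about 7 N. Let go unlocked it rises again; locked it rises only to about 0.013
- latch (a joint): dial turn in rad: 0 = unlocked, slot along the box's y; grows clockwise seen from above; 1.571 = hard stop, locked, slot along the box's x. Starts between 0 and 0.3; friction (0.12 N m) holds it where it is left. A hidden cam tongue passes beneath the catch in the last third of the turn; unless the lid is kept below about 0.013 rad it strikes the catch's side and the dial jams near 1.1
- latch_centre (a point): point on the dial's axis at the slot floor, 45 mm in front of the box centre, 113 mm above the desk when the lid is down. The dial: aluminium disc 110 mm across, flush inside a fixed collar (114 mm inside, 130 mm outside) on the lid; a straight black-floored slot 40 mm wide, 14 mm deep, crosses it through the centre. The point turns with the dial: its y axis runs along the slot, z up
- latch_slot (a point): point on the slot floor 28 mm from the dial's axis, mid-width of the slot, in the half of the slot that points to the box's -y when unlocked and to the front (-x) when locked; turns with the dial
- lid_edge (a point): middle of the lid's front edge, top face, 80 mm in front of the dial's axis; 110 mm above the desk when the lid is fully down
- flask: grey drinking flask, 68 mm across, 200 mm tall, standing beside the box; origin at the centre of its underside
- mug: white mug, 82 mm across, 95 mm tall, standing beside the box; origin at the centre of its underside
- glue_stick: white glue stick, 30 mm across, 90 mm tall, standing in front of the box; origin at the centre of its underside
Things that resemble listed ones, but are neither listed nor needed, are in the scene too. What is meant by the flask is not red or yellow, and is the larger of those in its own colour.

How it is judged (in metres and radians):
On the way, in this order (a step that is already met when the one before it is completed fails the run):
1. a fingertip on the slot floor presses the lid down, the latch not yet turned home (contact force between the fingers and latch_c0 above 1 N and value of joint lid below 0.02 rad and value of joint latch below 1.2 rad), for 0.1 s.
2. the latch is turned to its stop with the lid down (value of joint latch above 1.4 rad and value of joint lid below 0.025 rad), for 0.1 s.
At the end, for the whole second after the job is handed in: the latch is turned to within 0.17 rad (10 degrees) of its locked stop, the lid is held down within 0.025 rad by the latch alone, both at rest; flask, mug and glue stick still upright (all of step 2 and velocity of joint latch between -0.05 and 0.05 rad/s and velocity of joint lid between -0.05 and 0.05 rad/s and angle between each of flask, mug, glue_stick's own z axis and vertical below 0.1 rad); the robot touches nothing.
It fails at once if the lid is pried up (value of joint lid above 0.12 rad).
It fails at once if the flask is lifted, carried or pushed more than 20 mm (distance of flask from where it was at the start of the episode above 0.02 m).
It fails at once if the mug is lifted, carried or pushed more than 20 mm (distance of mug from where it was at the start of the episode above 0.02 m).
It fails at once if the glue stick is lifted, carried or pushed more than 20 mm (distance of glue_stick from where it was at the start of the episode above 0.02 m).
It also fails if it takes over 38 s, if anything falls off the work surface, if the arm or the gripper's body presses on something with over 40 N, if the wrist force passes 120 N, or if a joint passes its speed limit or range.

## Robot

A 6-joint arm with a two-finger parallel gripper is mounted at the origin on the work surface. World frame = base frame: x ahead of the robot, y to its left, z up, the work surface at z = 0. Lengths are in m, angles in degrees, forces in N, time in s.
With the tool pointing down it reaches from about 0.375 to 0.9 m from the base axis. Payload 3.1 kg.
Tool frame: the origin (TCP) lies midway between the tips of the shut fingers; the grasp point (between the pads) lies bot.hold_point_z behind it (bot.hold_point_z is the distance from the TCP to the grasp point, in m); z points along the fingers, y is the direction in which the jaws open and shut (so a half turn about z gives the same grasp; the last joint's range is limited). The gripper opens to 87 mm and grips with 3 to 60 N. Pads are 19 mm wide; open, the fingers measure 117 mm over their backs; the gripper's body (75 mm by 190 mm) begins 51 mm behind the grasp point.
Start: joints at [-86.373, 30.224, 82.088, -0, 67.689, -10.227], TCP at [0.15, -0.607, 0.223] pointing down, gripper open.
Joint ranges: [-176.69, 176.69], [-43.24, 126.21], [12.49, 139.97], [-82, 262], [0, 151.66], [-163.58, 163.58]. Speed limits (degrees/s): [159.86, 159.86, 180, 180, 180, 180].

## Interface

Orientations are given as a 3x3 rotation matrix whose columns are the frame's x, y, z axes.
In Python, from rig import bot, vision, order gives the robot as it stands. The module is installed in compiled form; this text tells all that it offers.
- The arm moves only by the tool move_arm, never from a script. Its argument "moves" is a list of rows, each an object of numbers: "hand": the finger opening in mm, from 0 to 87; "x", "y", "z": the shift along the tool's x, y, z in units of 25 mm (1.0 is 25 mm); "wx", "wy", "wz": the turn, a rotation vector about the tool's x, y, z in degrees. In form: [{"hand": .., "x": .., "y": .., "z": .., "wx": .., "wy": .., "wz": ..}, ...]. A call has 1 to 20 rows; each row shifts and turns the commanded pose from where the row before left it, along the tool's axes as they then stand; what a row does not reach is not made up. A row lasts 1/10 s, in which the tool goes at most 50 mm and 8.59 degrees, less where a joint would pass 70% of its speed; a pose out of reach is approached as far as the arm can. A call is refused whole if a number of a shift passes 1 or a number of a turn 8.59, either way. A call with a gripper value outside its range is refused whole. The fingers move at their own pace and stop on an object; the grip force is fixed at half the most. Time passes only in rows, so rows that do not move let the fingers close. It gives the time, the measured TCP pose, the force and the opening at its end, in the units of the state.
- bot.read_state(): the state, without advancing time (a new reading comes with each control period).
- vision.capture(name): name is "side" or "top"; returns a dict with "image" (420x560x3 uint8, red, green, blue), "z_map" (420x560 float32, m along the optical axis (not along the pixel's ray), 0 where there is no reading), "fx", "fy", "cx", "cy" (pixels), "pose" (4x4, takes a point from camera to world coordinates). Camera axes: x right, y down, z forward; pixel columns grow to the right and rows downward; lengths in m; the calibration is good to about 2 mm. A picture is of the moment at which its call begins.
- order.hand_in(): hands the job in, once; it reports no verdict.
The state is a dict: "time_s": time; "joint_positions": joint angles; "qvel": joint speeds; "tau": joint torques, N m; "position": TCP position; "tcp_rot": TCP orientation; "force": force on the tool from outside, world axes, zero at the start; "moment": the same for the moment, N m; "opening": opening from 0.0 (shut) to 1.0 (fully open).
Only numpy, scipy, OpenCV 4.12 (cv2) and the standard library are available. Lean on these libraries where they do the work, as an engineer would, in place of code of your own. Each camera call takes 0.05 s, during which the arm holds its last target.

## Working session

There is one attempt and no reset: what is moved stays moved. The work goes in short steps, Python scripts to look and compute and a tool call to move; the robot and the scene stay as the last step left them, time stands still between calls to the robot, and variables do not carry over. Pictures are saved under pics/ and viewed, and the job is handed in when it is done.

Besides the shell and the picture viewer there is one more tool, called after "Request:" as name(argument=value, ...) on one line, values as JSON. move_arm: Moves the arm, as the interface text tells. Its arguments: {"type":"object","properties":{"moves":{"type":"array"}},"required":["moves"]}

```bash
mkdir -p pics; python3 - <<'E'
from rig import bot, vision, order
import cv2, numpy as np
s=bot.read_state()
for k,v in s.items(): print(k,np.round(v,3).tolist())
print(bot.hold_point_z)
for n in("side","top"):
    c=vision.capture(n); cv2.imwrite(f"pics/{n}0.png",c["image"][:,:,::-1]); np.savez(f"/tmp/{n}0.npz",**c)
    print(n,c["fx"],c["cx"],c["cy"],np.round(c["pose"],3).tolist())
E
```

```text
time_s 0.0
joint_positions [-86.375, 30.279, 82.156, -0.001, 67.687, -10.227]
qvel [-0.078, -0.062, -0.112, -0.008, -0.032, 0.029]
tau [0.0, -44.004, -17.659, 0.063, 0.058, -0.0]
position [0.15, -0.606, 0.222]
tcp_rot [[0.971, 0.239, -0.0], [0.239, -0.971, 0.002], [0.0, -0.002, -1.0]]
force [-0.489, 0.26, -0.084]
moment [-0.014, -0.039, 0.001]
opening 1.003
0.0187
side 493.66449470462544 275.64002590213374 215.7391454071319 [[-0.952, 0.16, -0.26, 0.928], [0.305, 0.563, -0.768, 1.168], [0.024, -0.811, -0.585, 0.931], [0.0, 0.0, 0.0, 1.0]]
top 432.6066241510624 281.74281911618925 205.4960817939697 [[-0.0, -0.994, 0.113, 0.44], [-1.0, 0.001, 0.005, 0.077], [-0.005, -0.113, -0.994, 1.177], [0.0, 0.0, 0.0, 1.0]]
```

View pics/side0.png

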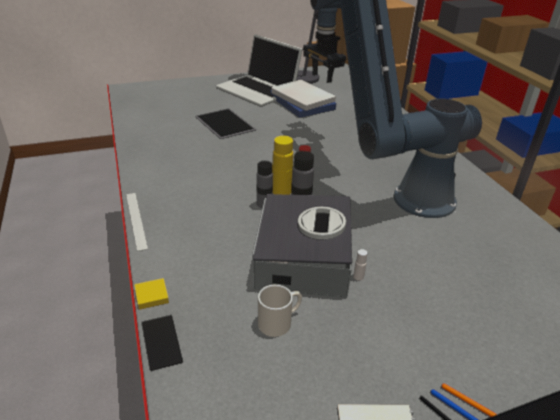

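View pics/top0.png

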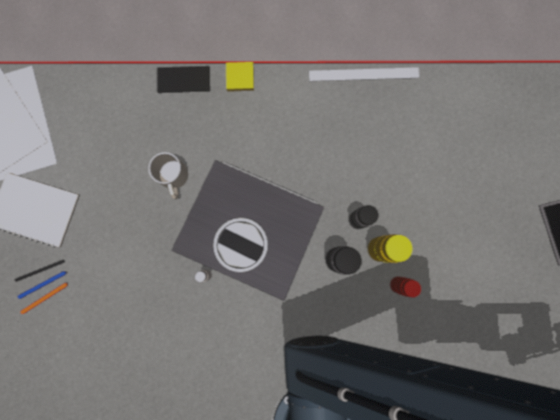

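The side view shows the box with its white dial at (322,221), glue stick at (361,265), mug at (277,310), and flasks at (265,182), (284,165), (303,172).

In the top view the dial is at (240,245), the slot runs about 24° down-right, and the box front edge runs from (172,249) to (284,299).

- **Flask candidates in the top view:** large dark grey (345,260), small dark (365,216), yellow (395,248), red (408,288). The flask is the large dark grey one at (345,260).
- **Latch candidates:** only one, the dial at (240,245).

Next I measure.

```bash
cat > h.py <<'E'
import numpy as np
def ray(c,u,v,z):
    P=c["pose"]; d=P[:3,:3]@np.array([(u-c["cx"])/c["fx"],(v-c["cy"])/c["fy"],1.]); o=P[:3,3]
    return o+d*(z-o[2])/d[2]
def dep(c,u,v):
    z=float(c["z_map"][int(v),int(u)]); P=c["pose"]
    return P[:3,:3]@np.array([(u-c["cx"])/c["fx"]*z,(v-c["cy"])/c["fy"]*z,z])+P[:3,3]
E
python3 - <<'E'
import numpy as np,cv2
from h import *
c=np.load('/tmp/top0.npz'); im=c["image"]
print("corners");
for u,v in [(218,161),(323,206),(284,299),(172,249)]: print(ray(c,u,v,.115).round(3))
g=cv2.cvtColor(im,cv2.COLOR_RGB2GRAY)
roi=np.zeros_like(g); cv2.circle(roi,(240,245),36,255,-1)
m=((g>130)&(roi>0)).astype(np.uint8)
cs,_=cv2.findContours(m,0,2); k=max(cs,key=cv2.contourArea)
e=cv2.fitEllipse(cv2.convexHull(k)); print("collar",e)
ctr=ray(c,*e[0],.137); print("centre",ctr, "diam",np.linalg.norm(ray(c,e[0][0]+e[1][1]/2,e[0][1],.137)-ctr)*2)
r2=np.zeros_like(g); cv2.circle(r2,(int(e[0][0]),int(e[0][1])),21,255,-1)
d=((g<80)&(r2>0)).astype(np.uint8)
ys,xs=np.nonzero(d); pts=np.array([ray(c,x,y,.123)[:2] for x,y in zip(xs,ys)])
mu=pts.mean(0); w,V=np.linalg.eigh(np.cov(pts.T)); print("slot",mu,V[:,1],np.degrees(np.arctan2(V[1,1],V[0,1])),np.sqrt(12*w))
for n,u,v in [("ring",*map(int,e[0])),("lid front",228,270),("lid back",270,190),("flask",345,260),("mug",165,168),("glue",200,277),("small",367,215)]: print(n,dep(c,u,v).round(3))
cv2.imwrite("pics/crop0.png",cv2.resize(im[140:320,150:420,::-1],None,fx=2.9,fy=2.9,interpolation=cv2.INTER_CUBIC))
s=np.load('/tmp/side0.npz')
g=cv2.cvtColor(s["image"],cv2.COLOR_RGB2GRAY);roi=np.zeros_like(g); cv2.circle(roi,(322,221),34,255,-1)
m=((g>140)&(roi>0)).astype(np.uint8);cs,_=cv2.findContours(m,0,2);k=max(cs,key=cv2.contourArea);e=cv2.fitEllipse(cv2.convexHull(k));print("side",e,ray(s,*e[0],.137))
print([dep(s,u,v).round(3).tolist() for u,v in[(303,162),(300,200),(322,221),(361,253)]])
E
```

```text
corners
[0.672 0.241 0.115]
[ 0.559 -0.02   0.115]
[0.333 0.077 0.115]
[0.453 0.35  0.115]
collar ((240.0366973876953, 244.58900451660156), (53.60903549194336, 54.4218635559082), 52.264747619628906)
centre [0.46364055 0.18187039 0.137     ] diam 0.13037378775541877
slot [0.46457476 0.18377778] [0.43906967 0.89845302] 63.95546266718801 [0.03523291 0.09993199]
ring [0.465 0.184 0.12 ]
lid front [0.403 0.212 0.121]
lid back [0.6   0.111 0.109]
flask [ 0.428 -0.06   0.2  ]
mug [0.676 0.403 0.008]
glue [0.385 0.285 0.089]
small [ 0.533 -0.121  0.151]
side ((321.6052551269531, 220.36679077148438), (27.977018356323242, 47.26885223388672), 91.3484115600586) [0.46126919 0.18065139 0.137     ]
[[0.437, -0.041, 0.194], [0.473, 0.044, 0.117], [0.455, 0.169, 0.125], [0.39, 0.29, 0.093]]
```

View pics/crop0.png

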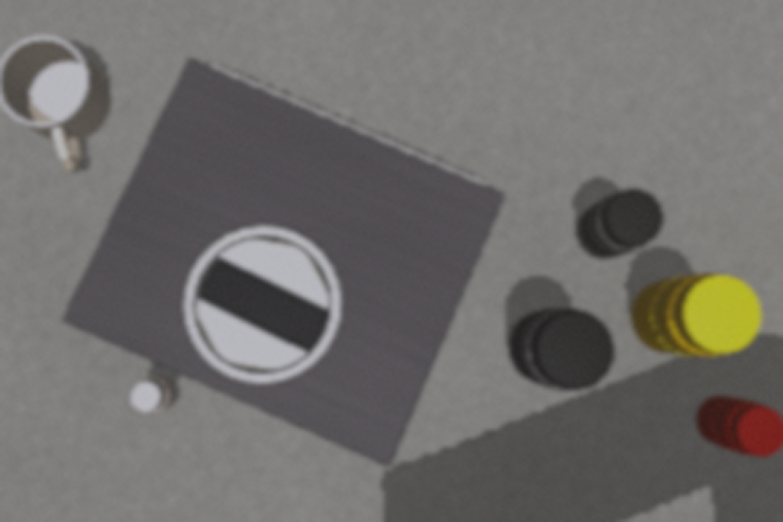

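The large dark grey flask's top measures z=0.200, as described. The collar diameter measures 130 mm and the slot lies at 64° in world, with the box y axis at about 66.5°. The dial centre is about (0.4627, 0.1815). I'll open the fingers to 50 mm so both tips sit in the slot, then press and turn about the dial's axis. First I go up and around the flasks.

Request:
move_arm(moves=[{"hand": 50, "x": 0.5, "y": -0.2, "z": -1}, {"hand": 50, "x": 0.9, "y": -0.4, "z": -1}, {"hand": 50, "x": 0.9, "y": -0.4, "z": -1}, {"hand": 50, "x": 0.9, "y": -0.4, "z": -1}, {"hand": 50, "x": 0.9, "y": -0.5, "z": 0}, {"hand": 50, "x": 0.9, "y": -0.5, "z": 0}, {"hand": 50, "x": 0.9, "y": -0.5, "z": 0}, {"hand": 50, "x": 0.9, "y": -0.5, "z": 0}, {"hand": 50, "x": 0.9, "y": -0.5, "z": 0}, {"hand": 50, "x": 0.9, "y": -0.5, "z": 0}, {"hand": 50, "x": 0.9, "y": -0.5, "z": 0}, {"hand": 50, "x": 0.9, "y": -0.5, "z": 0}, {"hand": 50, "x": 0.9, "y": -0.5, "z": 0}, {"hand": 50, "x": 0.9, "y": -0.5, "z": 0}, {"hand": 50, "x": 0.9, "y": -0.5, "z": 0}])

```text
schema error: expected keys hand, x, y, z, wx, wy, wz
```

Request:
move_arm(moves=[{"hand": 50, "x": 0.5, "y": -0.2, "z": -1, "wx": 0, "wy": 0, "wz": 0}, {"hand": 50, "x": 0.9, "y": -0.4, "z": -1, "wx": 0, "wy": 0, "wz": 0}, {"hand": 50, "x": 0.9, "y": -0.4, "z": -1, "wx": 0, "wy": 0, "wz": 0}, {"hand": 50, "x": 0.9, "y": -0.4, "z": -1, "wx": 0, "wy": 0, "wz": 0}, {"hand": 50, "x": 0.9, "y": -0.5, "z": 0, "wx": 0, "wy": 0, "wz": 0}, {"hand": 50, "x": 0.9, "y": -0.5, "z": 0, "wx": 0, "wy": 0, "wz": 0}, {"hand": 50, "x": 0.9, "y": -0.5, "z": 0, "wx": 0, "wy": 0, "wz": 0}, {"hand": 50, "x": 0.9, "y": -0.5, "z": 0, "wx": 0, "wy": 0, "wz": 0}, {"hand": 50, "x": 0.9, "y": -0.5, "z": 0, "wx": 0, "wy": 0, "wz": 0}, {"hand": 50, "x": 0.9, "y": -0.5, "z": 0, "wx": 0, "wy": 0, "wz": 0}, {"hand": 50, "x": 0.9, "y": -0.5, "z": 0, "wx": 0, "wy": 0, "wz": 0}, {"hand": 50, "x": 0.9, "y": -0.5, "z": 0, "wx": 0, "wy": 0, "wz": 0}, {"hand": 50, "x": 0.9, "y": -0.5, "z": 0, "wx": 0, "wy": 0, "wz": 0}, {"hand": 50, "x": 0.9, "y": -0.5, "z": 0, "wx": 0, "wy": 0, "wz": 0}, {"hand": 50, "x": 0.9, "y": -0.5, "z": 0, "wx": 0, "wy": 0, "wz": 0}])

```text
time_s: 1.6
position: [0.4268, -0.3598, 0.3221]
tcp_rot: [[0.971, 0.239, -0.001], [0.239, -0.971, 0.001], [-0.0, -0.001, -1.0]]
force: [0.7, -0.8, -0.8]
opening: 0.57
```

Request:
move_arm(moves=[{"hand": 50, "x": 0.3, "y": -1, "z": 0, "wx": 0, "wy": 0, "wz": 0}, {"hand": 50, "x": 0.3, "y": -1, "z": 0, "wx": 0, "wy": 0, "wz": 0}, {"hand": 50, "x": 0.3, "y": -1, "z": 0, "wx": 0, "wy": 0, "wz": 0}, {"hand": 50, "x": 0.3, "y": -1, "z": 0, "wx": 0, "wy": 0, "wz": 0}, {"hand": 50, "x": 0.3, "y": -1, "z": 0, "wx": 0, "wy": 0, "wz": 0}, {"hand": 50, "x": 0.3, "y": -1, "z": 0, "wx": 0, "wy": 0, "wz": 0}, {"hand": 50, "x": 0.3, "y": -1, "z": 0, "wx": 0, "wy": 0, "wz": 0}, {"hand": 50, "x": 0.3, "y": -1, "z": 0, "wx": 0, "wy": 0, "wz": 0}, {"hand": 50, "x": 0.3, "y": -1, "z": 0, "wx": 0, "wy": 0, "wz": 0}, {"hand": 50, "x": 0.3, "y": -1, "z": 0, "wx": 0, "wy": 0, "wz": 0}, {"hand": 50, "x": 0.3, "y": -1, "z": 0, "wx": 0, "wy": 0, "wz": 0}, {"hand": 50, "x": 0.3, "y": -1, "z": 0, "wx": 0, "wy": 0, "wz": 0}, {"hand": 50, "x": 0.3, "y": -1, "z": 0, "wx": 0, "wy": 0, "wz": 0}, {"hand": 50, "x": 0.3, "y": -1, "z": 0, "wx": 0, "wy": 0, "wz": 0}, {"hand": 50, "x": 0.3, "y": -1, "z": 0, "wx": 0, "wy": 0, "wz": 0}, {"hand": 50, "x": 0.3, "y": -1, "z": 0, "wx": 0, "wy": 0, "wz": 0}, {"hand": 50, "x": 0.3, "y": -1, "z": 0, "wx": 0, "wy": 0, "wz": 0}, {"hand": 50, "x": 0.3, "y": -1, "z": 0, "wx": 0, "wy": 0, "wz": 0}, {"hand": 50, "x": 0.3, "y": -1, "z": 0, "wx": 0, "wy": 0, "wz": 0}, {"hand": 50, "x": 0.3, "y": -0.7, "z": 0, "wx": 0, "wy": 0, "wz": 0}])

```text
time_s: 3.6
position: [0.4533, 0.1547, 0.3222]
tcp_rot: [[0.971, 0.24, -0.001], [0.24, -0.971, 0.0], [-0.001, -0.0, -1.0]]
force: [0.4, 0.1, 0.7]
opening: 0.571
```

Request:
move_arm(moves=[{"hand": 50, "x": 0, "y": 0, "z": 0, "wx": 0, "wy": 0, "wz": -8.5}, {"hand": 50, "x": 0, "y": 0, "z": 0, "wx": 0, "wy": 0, "wz": -8.5}, {"hand": 50, "x": 0, "y": 0, "z": 0, "wx": 0, "wy": 0, "wz": -8.5}, {"hand": 50, "x": 0, "y": 0, "z": 0, "wx": 0, "wy": 0, "wz": -8.5}, {"hand": 50, "x": 0, "y": 0, "z": 0, "wx": 0, "wy": 0, "wz": -8.5}, {"hand": 50, "x": 0, "y": 0, "z": 0, "wx": 0, "wy": 0, "wz": -8.5}, {"hand": 50, "x": 0, "y": 0, "z": 0, "wx": 0, "wy": 0, "wz": -8.5}, {"hand": 50, "x": 0, "y": 0, "z": 0, "wx": 0, "wy": 0, "wz": -8.5}, {"hand": 50, "x": 0, "y": 0, "z": 0, "wx": 0, "wy": 0, "wz": -8.5}, {"hand": 50, "x": 0, "y": 0, "z": 0, "wx": 0, "wy": 0, "wz": -8.5}, {"hand": 50, "x": 0, "y": 0, "z": 0, "wx": 0, "wy": 0, "wz": -8.5}, {"hand": 50, "x": 0, "y": 0, "z": 0, "wx": 0, "wy": 0, "wz": -8.5}, {"hand": 50, "x": 0, "y": 0, "z": 0, "wx": 0, "wy": 0, "wz": -8.5}, {"hand": 50, "x": 0, "y": 0, "z": 0, "wx": 0, "wy": 0, "wz": -8.5}, {"hand": 50, "x": 0, "y": 0, "z": 0, "wx": 0, "wy": 0, "wz": -8.5}, {"hand": 50, "x": 0, "y": 0, "z": 0, "wx": 0, "wy": 0, "wz": -8.5}, {"hand": 50, "x": 0, "y": 0, "z": 0, "wx": 0, "wy": 0, "wz": -4}, {"hand": 50, "x": 0, "y": 0, "z": 0, "wx": 0, "wy": 0, "wz": 0}])

```text
time_s: 5.4
position: [0.4537, 0.1532, 0.3222]
tcp_rot: [[-0.898, 0.441, -0.001], [0.441, 0.898, -0.0], [0.001, -0.001, -1.0]]
force: [-0.8, -0.3, 0.2]
opening: 0.576
```

```bash
python3 - <<'E'
from rig import bot
import numpy as np
s=bot.read_state();print(s["time_s"],s["position"],s["joint_positions"],s["force"],s["moment"])
R=np.array(s["tcp_rot"]);print(R, np.degrees(np.arctan2(R[1,1],R[0,1])))
d=np.array([.4627,.1815,.15])-s["position"]; print(R.T@d/.025)
E
```

```text
5.4 [0.45371137 0.15316521 0.32218256] [ 5.25244735e+00  1.21211478e+01  9.45119300e+01 -2.45649696e-03
  7.34213946e+01 -5.85922687e+01] [-0.76314842 -0.25737525  0.16523072] [ 0.05860705 -0.2032736  -0.02977263]
[[-8.97607695e-01  4.40794212e-01 -9.42967790e-04]
 [ 4.40794512e-01  8.97608033e-01 -1.27952111e-04]
 [ 7.90014913e-04 -5.30505827e-04 -9.99999547e-01]] 63.84543009369729
[0.17142134 1.17948054 6.88681503]
```

Request:
move_arm(moves=[{"hand": 50, "x": 0.17, "y": 0.6, "z": 0.9, "wx": 0, "wy": 0, "wz": 0}, {"hand": 50, "x": 0, "y": 0.58, "z": 1, "wx": 0, "wy": 0, "wz": 0}, {"hand": 50, "x": 0, "y": 0, "z": 1, "wx": 0, "wy": 0, "wz": 0}, {"hand": 50, "x": 0, "y": 0, "z": 1, "wx": 0, "wy": 0, "wz": 0}, {"hand": 50, "x": 0, "y": 0, "z": 1, "wx": 0, "wy": 0, "wz": 0}, {"hand": 50, "x": 0, "y": 0, "z": 1, "wx": 0, "wy": 0, "wz": 0}, {"hand": 50, "x": 0, "y": 0, "z": 0.8, "wx": 0, "wy": 0, "wz": 0}, {"hand": 50, "x": 0, "y": 0, "z": 0, "wx": 0, "wy": 0, "wz": 0}])

```text
time_s: 6.2
position: [0.461, 0.1812, 0.1526]
tcp_rot: [[-0.897, 0.442, -0.007], [0.442, 0.897, -0.001], [0.005, -0.004, -1.0]]
force: [-1.5, -0.4, -0.5]
opening: 0.576
```

```bash
python3 - <<'E'
from rig import bot,vision
import numpy as np,cv2
for n,(a,b,c,d) in dict(side=(150,300,220,420),top=(150,320,140,380)).items():
    c0=vision.capture(n); np.savez(f"/tmp/{n}1.npz",**c0); cv2.imwrite(f"pics/{n}1.png",cv2.resize(c0["image"][a:b,c:d,::-1],None,fx=3.3,fy=3.3,interpolation=cv2.INTER_CUBIC))
s=bot.read_state();print(s["time_s"],s["position"],s["force"],s["moment"])
E
```

```text
6.3 [0.46328887 0.18155766 0.15506336] [0.43078054 0.33212943 0.24680294] [ 0.03225694 -0.13353861  0.04176834]
```

View pics/side1.png

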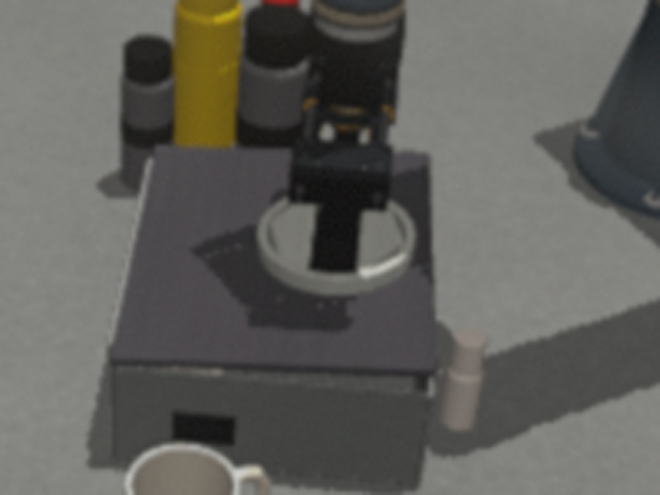

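View pics/top1.png

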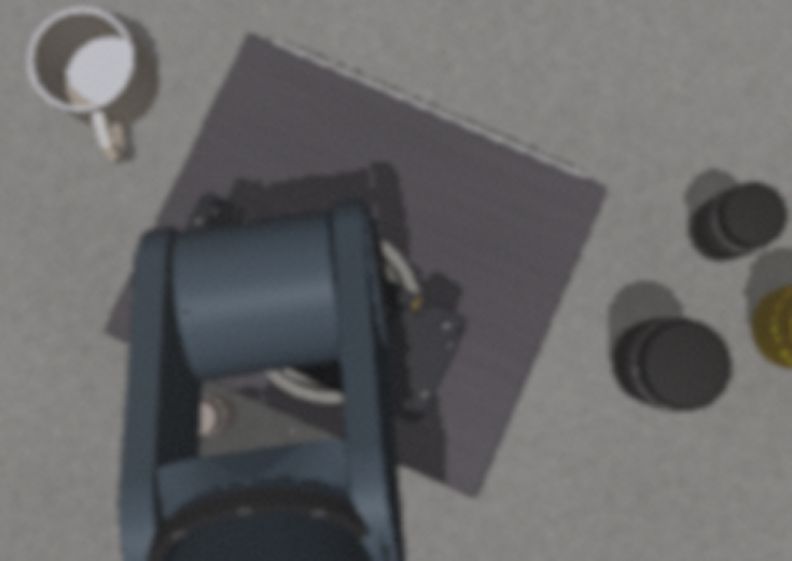

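The side crop shows the black fingers directly over the slot at crop pixel (338,240), with both tips inside the collar. The top crop shows the gripper clear of the flask, mug and glue stick. Now I lower in steps.

Request:
move_arm(moves=[{"hand": 50, "x": 0, "y": 0, "z": 0.4, "wx": 0, "wy": 0, "wz": 0}, {"hand": 50, "x": 0, "y": 0, "z": 0.4, "wx": 0, "wy": 0, "wz": 0}, {"hand": 50, "x": 0, "y": 0, "z": 0.3, "wx": 0, "wy": 0, "wz": 0}, {"hand": 50, "x": 0, "y": 0, "z": 0.1, "wx": 0, "wy": 0, "wz": 0}, {"hand": 50, "x": 0, "y": 0, "z": 0, "wx": 0, "wy": 0, "wz": 0}])

```text
time_s: 6.8
position: [0.4629, 0.1815, 0.1246]
tcp_rot: [[-0.898, 0.441, -0.001], [0.441, 0.898, -0.0], [0.001, -0.001, -1.0]]
force: [-0.3, -0.2, 0.8]
opening: 0.575
```

Request:
move_arm(moves=[{"hand": 50, "x": 0, "y": 0, "z": 0.1, "wx": 0, "wy": 0, "wz": 0}, {"hand": 50, "x": 0, "y": 0, "z": 0.1, "wx": 0, "wy": 0, "wz": 0}, {"hand": 50, "x": 0, "y": 0, "z": 0, "wx": 0, "wy": 0, "wz": 0}])

```text
time_s: 7.1
position: [0.463, 0.1817, 0.1201]
tcp_rot: [[-0.898, 0.441, -0.0], [0.441, 0.898, 0.0], [0.0, 0.0, -1.0]]
force: [-1.9, 0.7, 3.0]
opening: 0.575
```

Request:
move_arm(moves=[{"hand": 50, "x": 0, "y": 0, "z": 0.1, "wx": 0, "wy": 0, "wz": 0}, {"hand": 50, "x": 0, "y": 0, "z": 0.05, "wx": 0, "wy": 0, "wz": 0}, {"hand": 50, "x": 0, "y": 0, "z": 0, "wx": 0, "wy": 0, "wz": 0}])

```text
time_s: 7.4
position: [0.4627, 0.1818, 0.1163]
tcp_rot: [[-0.898, 0.441, -0.001], [0.441, 0.898, 0.0], [0.001, -0.0, -1.0]]
force: [-2.1, 1.8, 5.5]
opening: 0.572
```

Contact came at about z 0.122, as predicted for a lid at 0.06 rad. I keep pressing.

Request:
move_arm(moves=[{"hand": 50, "x": 0, "y": 0, "z": 0.1, "wx": 0, "wy": 0, "wz": 0}, {"hand": 50, "x": 0, "y": 0, "z": 0.06, "wx": 0, "wy": 0, "wz": 0}, {"hand": 50, "x": 0, "y": 0, "z": 0, "wx": 0, "wy": 0, "wz": 0}])

```text
time_s: 7.7
position: [0.4626, 0.1819, 0.1133]
tcp_rot: [[-0.898, 0.441, -0.001], [0.441, 0.898, 0.001], [0.001, 0.0, -1.0]]
force: [-3.9, 2.6, 12.7]
opening: 0.575
```

Request:
move_arm(moves=[{"hand": 50, "x": 0, "y": 0, "z": 0.04, "wx": 0, "wy": 0, "wz": 0}, {"hand": 50, "x": 0, "y": 0, "z": 0.0, "wx": 0, "wy": 0, "wz": 0}, {"hand": 50, "x": 0, "y": 0, "z": 0, "wx": 0, "wy": 0, "wz": 0}])

```text
time_s: 8.0
position: [0.4625, 0.182, 0.1132]
tcp_rot: [[-0.898, 0.441, -0.0], [0.441, 0.898, 0.001], [0.001, 0.0, -1.0]]
force: [-5.9, 2.3, 19.6]
opening: 0.577
```

The lid is on its stop: z stays at 0.1132 while the force rises to 20 N. Now I turn clockwise.

Request:
move_arm(moves=[{"hand": 50, "x": 0, "y": 0, "z": 0, "wx": 0, "wy": 0, "wz": 5}, {"hand": 50, "x": 0, "y": 0, "z": 0, "wx": 0, "wy": 0, "wz": 5}, {"hand": 50, "x": 0, "y": 0, "z": 0, "wx": 0, "wy": 0, "wz": 5}, {"hand": 50, "x": 0, "y": 0, "z": 0, "wx": 0, "wy": 0, "wz": 5}, {"hand": 50, "x": 0, "y": 0, "z": 0, "wx": 0, "wy": 0, "wz": 5}, {"hand": 50, "x": 0, "y": 0, "z": 0, "wx": 0, "wy": 0, "wz": 5}])

```text
time_s: 8.6
position: [0.4624, 0.1807, 0.1131]
tcp_rot: [[-0.556, 0.831, -0.001], [0.831, 0.556, -0.002], [-0.001, -0.002, -1.0]]
force: [-6.0, -3.9, 20.5]
opening: 0.576
```

```bash
python3 - <<'E'
from rig import bot
import numpy as np
s=bot.read_state();R=np.array(s["tcp_rot"]);print(s["position"],s["force"],s["moment"],np.degrees(np.arctan2(R[1,1],R[0,1])))
E
```

```text
[0.46242838 0.18072983 0.11314518] [-5.99678078 -3.85492738 20.47004069] [-0.46795787  0.86932487  0.10678769] 33.782464893752824
```

Request:
move_arm(moves=[{"hand": 50, "x": 0, "y": 0, "z": 0, "wx": 0, "wy": 0, "wz": 5}, {"hand": 50, "x": 0, "y": 0, "z": 0, "wx": 0, "wy": 0, "wz": 5}, {"hand": 50, "x": 0, "y": 0, "z": 0, "wx": 0, "wy": 0, "wz": 5}, {"hand": 50, "x": 0, "y": 0, "z": 0, "wx": 0, "wy": 0, "wz": 5}, {"hand": 50, "x": 0, "y": 0, "z": 0, "wx": 0, "wy": 0, "wz": 5}, {"hand": 50, "x": 0, "y": 0, "z": 0, "wx": 0, "wy": 0, "wz": 5}, {"hand": 50, "x": 0, "y": 0, "z": 0, "wx": 0, "wy": 0, "wz": 5}, {"hand": 50, "x": 0, "y": 0, "z": 0, "wx": 0, "wy": 0, "wz": 5}])

```text
time_s: 9.4
position: [0.4615, 0.1799, 0.1132]
tcp_rot: [[0.108, 0.994, -0.003], [0.994, -0.108, -0.004], [-0.004, -0.002, -1.0]]
force: [-7.3, -5.0, 21.4]
opening: 0.575
```

```bash
python3 - <<'E'
from rig import bot,vision
import numpy as np,cv2
c0=vision.capture("side"); cv2.imwrite("pics/side2.png",cv2.resize(c0["image"][150:300,220:420,::-1],None,fx=3.3,fy=3.3,interpolation=cv2.INTER_CUBIC))
s=bot.read_state();R=np.array(s["tcp_rot"]);print(s["position"],s["force"],s["moment"],np.degrees(np.arctan2(R[1,1],R[0,1])))
E
```

```text
[0.46153332 0.17990135 0.11314269] [-7.47900109 -5.09987453 22.1084216 ] [-1.0393766  1.1298363 -0.0999592] -6.357373648661015
```

View pics/side2.png

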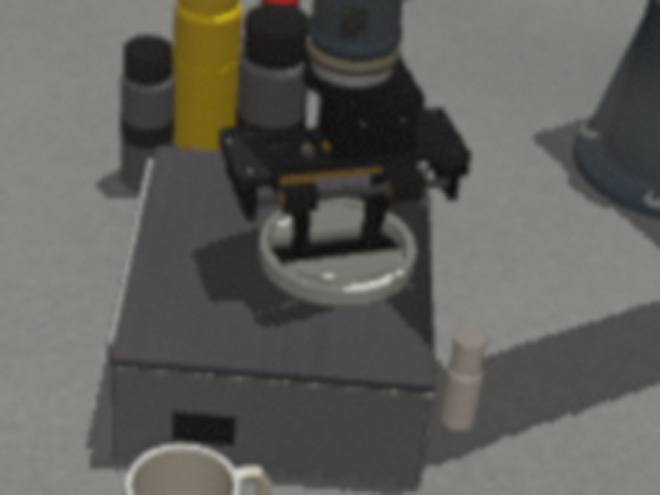

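The dial follows the fingers: its slot is at crop pixel (340,250), nearly aligned with box x, and the lid is shut along its front edge. I continue to the stop.

Request:
move_arm(moves=[{"hand": 50, "x": 0, "y": 0, "z": 0, "wx": 0, "wy": 0, "wz": 5}, {"hand": 50, "x": 0, "y": 0, "z": 0, "wx": 0, "wy": 0, "wz": 5}, {"hand": 50, "x": 0, "y": 0, "z": 0, "wx": 0, "wy": 0, "wz": 5}, {"hand": 50, "x": 0, "y": 0, "z": 0, "wx": 0, "wy": 0, "wz": 5}, {"hand": 50, "x": 0, "y": 0, "z": 0, "wx": 0, "wy": 0, "wz": 4}, {"hand": 50, "x": 0, "y": 0, "z": 0, "wx": 0, "wy": 0, "wz": 0}])

```text
time_s: 10.05
position: [0.4626, 0.1808, 0.1132]
tcp_rot: [[0.502, 0.865, -0.0], [0.865, -0.502, -0.002], [-0.002, 0.0, -1.0]]
force: [-5.4, -3.0, 19.8]
opening: 0.575
```

```bash
python3 - <<'E'
from rig import bot,vision
import numpy as np,cv2
c0=vision.capture("side"); cv2.imwrite("pics/side3.png",cv2.resize(c0["image"][150:300,220:420,::-1],None,fx=3.3,fy=3.3,interpolation=cv2.INTER_CUBIC))
s=bot.read_state();R=np.array(s["tcp_rot"]);print(s["position"],s["force"],s["moment"],np.degrees(np.arctan2(R[1,1],R[0,1])))
E
```

```text
[0.46259491 0.18075621 0.113149  ] [-5.62206194 -1.73792298 19.91787046] [-0.5417439   1.00274376 -0.1135389 ] -30.108514470762763
```

View pics/side3.png

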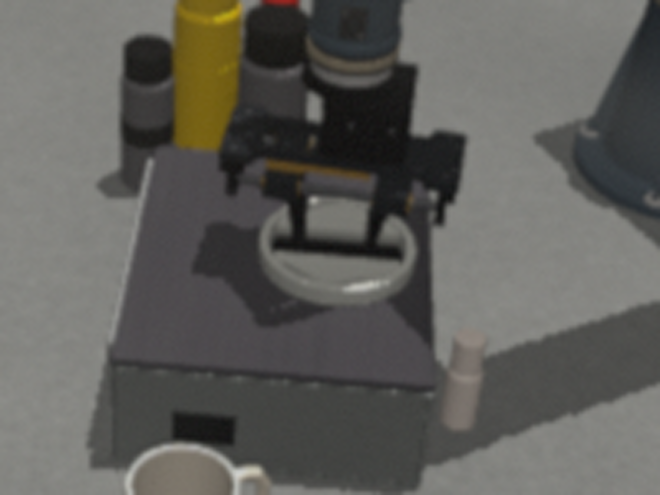

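Request:
move_arm(moves=[{"hand": 50, "x": 0, "y": 0, "z": 0, "wx": 0, "wy": 0, "wz": 4}, {"hand": 50, "x": 0, "y": 0, "z": 0, "wx": 0, "wy": 0, "wz": 4}, {"hand": 50, "x": 0, "y": 0, "z": 0, "wx": 0, "wy": 0, "wz": 4}, {"hand": 50, "x": 0, "y": 0, "z": 0, "wx": 0, "wy": 0, "wz": 3}, {"hand": 50, "x": 0, "y": 0, "z": 0, "wx": 0, "wy": 0, "wz": 0}])

```text
time_s: 10.6
position: [0.4631, 0.1801, 0.1132]
tcp_rot: [[0.693, 0.721, 0.001], [0.721, -0.693, -0.007], [-0.004, 0.006, -1.0]]
force: [-4.6, -1.4, 19.2]
opening: 0.579
```

```bash
python3 - <<'E'
from rig import bot,vision
import numpy as np,cv2
s=bot.read_state();R=np.array(s["tcp_rot"]);print(s["position"],s["force"],s["moment"],np.degrees(np.arctan2(R[1,1],R[0,1])))
E
```

```text
[0.46313062 0.18007653 0.11321173] [-4.6427526  -1.36403245 19.16022856] [0.20014841 1.15064132 4.09688809] -43.87282186926713
```

Mz is 4.1 N m, so the latch is firmly on its stop. I ease the torque off before lifting, so the dial isn't dragged back.

Request:
move_arm(moves=[{"hand": 50, "x": 0, "y": 0, "z": 0, "wx": 0, "wy": 0, "wz": -1}, {"hand": 50, "x": 0, "y": 0, "z": 0, "wx": 0, "wy": 0, "wz": 0}])

```text
time_s: 10.8
position: [0.4632, 0.1802, 0.1132]
tcp_rot: [[0.684, 0.73, 0.001], [0.73, -0.684, -0.006], [-0.003, 0.005, -1.0]]
force: [-4.4, -2.9, 19.5]
opening: 0.578
```

```bash
python3 - <<'E'
from rig import bot,vision
import numpy as np,cv2
s=bot.read_state();R=np.array(s["tcp_rot"]);print(s["position"],s["force"],s["moment"],np.degrees(np.arctan2(R[1,1],R[0,1])))
E
```

```text
[0.46316284 0.18015558 0.11319698] [-4.3971146  -2.91545646 19.51178992] [-0.03770288  1.17023756  3.07551203] -43.132373107975205
```

Request:
move_arm(moves=[{"hand": 50, "x": 0, "y": 0, "z": 0, "wx": 0, "wy": 0, "wz": -1.5}, {"hand": 50, "x": 0, "y": 0, "z": 0, "wx": 0, "wy": 0, "wz": -1}, {"hand": 50, "x": 0, "y": 0, "z": 0, "wx": 0, "wy": 0, "wz": 0}])

```text
time_s: 11.1
position: [0.4631, 0.1803, 0.1132]
tcp_rot: [[0.66, 0.751, 0.001], [0.751, -0.66, -0.003], [-0.002, 0.003, -1.0]]
force: [-3.9, -3.7, 19.8]
opening: 0.575
```

```bash
python3 - <<'E'
from rig import bot,vision
import numpy as np,cv2
s=bot.read_state();R=np.array(s["tcp_rot"]);print(s["position"],s["force"],s["moment"],np.degrees(np.arctan2(R[1,1],R[0,1])))
E
```

```text
[0.46314617 0.18031799 0.1131737 ] [-3.91059823 -3.73853829 19.79129176] [-0.4983839   1.01655504  0.84095325] -41.30275806003349
```

Request:
move_arm(moves=[{"hand": 50, "x": 0, "y": 0, "z": -0.05, "wx": 0, "wy": 0, "wz": 0}, {"hand": 50, "x": 0, "y": 0, "z": -0.1, "wx": 0, "wy": 0, "wz": 0}, {"hand": 50, "x": 0, "y": 0, "z": -0.1, "wx": 0, "wy": 0, "wz": 0}, {"hand": 50, "x": 0, "y": 0, "z": -0.05, "wx": 0, "wy": 0, "wz": 0}, {"hand": 50, "x": 0, "y": 0, "z": 0, "wx": 0, "wy": 0, "wz": 0}])

```text
time_s: 11.6
position: [0.4628, 0.1803, 0.1167]
tcp_rot: [[0.663, 0.749, -0.002], [0.749, -0.663, -0.003], [-0.003, 0.0, -1.0]]
force: [2.1, -4.8, -13.8]
opening: 0.577
```

```bash
python3 - <<'E'
from rig import bot,vision
import numpy as np,cv2
s=bot.read_state();R=np.array(s["tcp_rot"]);print(s["position"],s["force"],s["moment"],np.degrees(np.arctan2(R[1,1],R[0,1])))
E
```

```text
[0.46284862 0.18033405 0.11667708] [  2.08725829  -4.75139328 -13.75593146] [-0.93662884 -0.38287372  0.79532085] -41.497958300912636
```

Side friction is holding the fingers, with a 14 N upward pull against the locked catch. I turn back slightly to free them.

Request:
move_arm(moves=[{"hand": 50, "x": 0, "y": 0, "z": 0, "wx": 0, "wy": 0, "wz": -2}, {"hand": 50, "x": 0, "y": 0, "z": 0, "wx": 0, "wy": 0, "wz": -4}, {"hand": 50, "x": 0, "y": 0, "z": 0, "wx": 0, "wy": 0, "wz": -4}, {"hand": 50, "x": 0, "y": 0, "z": 0, "wx": 0, "wy": 0, "wz": 0}])

```text
time_s: 12.0
position: [0.4641, 0.182, 0.1187]
tcp_rot: [[0.527, 0.85, 0.001], [0.85, -0.527, 0.001], [0.002, 0.0, -1.0]]
force: [-0.6, 0.7, 0.9]
opening: 0.574
```

```bash
python3 - <<'E'
from rig import bot,vision
import numpy as np,cv2
s=bot.read_state();R=np.array(s["tcp_rot"]);print(s["position"],s["force"],s["moment"],np.degrees(np.arctan2(R[1,1],R[0,1])))
E
```

```text
[0.46409264 0.18204637 0.11870032] [-0.59515172  0.74178156  0.86281298] [-0.05045533 -0.06769981  0.02595235] -31.78655075318125
```

Free: the force is about 0. I lift away, well clear, then check.

Request:
move_arm(moves=[{"hand": 50, "x": 0, "y": 0, "z": -0.3, "wx": 0, "wy": 0, "wz": 0}, {"hand": 50, "x": 0, "y": 0, "z": -0.6, "wx": 0, "wy": 0, "wz": 0}, {"hand": 50, "x": 0, "y": 0, "z": -1, "wx": 0, "wy": 0, "wz": 0}, {"hand": 50, "x": 0, "y": 0, "z": -1, "wx": 0, "wy": 0, "wz": 0}, {"hand": 50, "x": 0, "y": 0, "z": -1, "wx": 0, "wy": 0, "wz": 0}, {"hand": 50, "x": 0, "y": 0, "z": -1, "wx": 0, "wy": 0, "wz": 0}, {"hand": 50, "x": 0, "y": 0, "z": -1, "wx": 0, "wy": 0, "wz": 0}, {"hand": 50, "x": 0, "y": 0, "z": -1, "wx": 0, "wy": 0, "wz": 0}, {"hand": 50, "x": 0, "y": 0, "z": -1, "wx": 0, "wy": 0, "wz": 0}, {"hand": 50, "x": 0, "y": 0, "z": 0, "wx": 0, "wy": 0, "wz": 0}])

```text
time_s: 13.0
position: [0.4656, 0.1823, 0.3204]
tcp_rot: [[0.526, 0.85, 0.009], [0.85, -0.526, 0.002], [0.007, 0.007, -1.0]]
force: [-0.5, -0.8, 0.7]
opening: 0.573
```

```bash
python3 - <<'E'
from rig import bot,vision
from h import *
import numpy as np,cv2
c0=vision.capture("side"); cv2.imwrite("pics/side4.png",cv2.resize(c0["image"][150:340,220:420,::-1],None,fx=3.1,fy=3.1,interpolation=cv2.INTER_CUBIC))
g=cv2.cvtColor(c0["image"],cv2.COLOR_RGB2GRAY);roi=np.zeros_like(g); cv2.ellipse(roi,(322,223),(18,10),0,0,360,255,-1)
ys,xs=np.nonzero((g<60)&(roi>0)); p=np.array([ray(c0,x,y,.114)[:2] for x,y in zip(xs,ys)]); w,V=np.linalg.eigh(np.cov(p.T)); print(len(p),p.mean(0),np.degrees(np.arctan2(V[1,1],V[0,1])),np.sqrt(12*w))
s=bot.read_state();print(s["time_s"],s["position"],s["force"])
E
```

```text
165 [0.45327965 0.16719893] 157.61656558352533 [0.02110693 0.10197716]
13.05 [0.4643098  0.18197984 0.31835635] [-0.11967218 -0.8080572  -0.74012564]
```

View pics/side4.png

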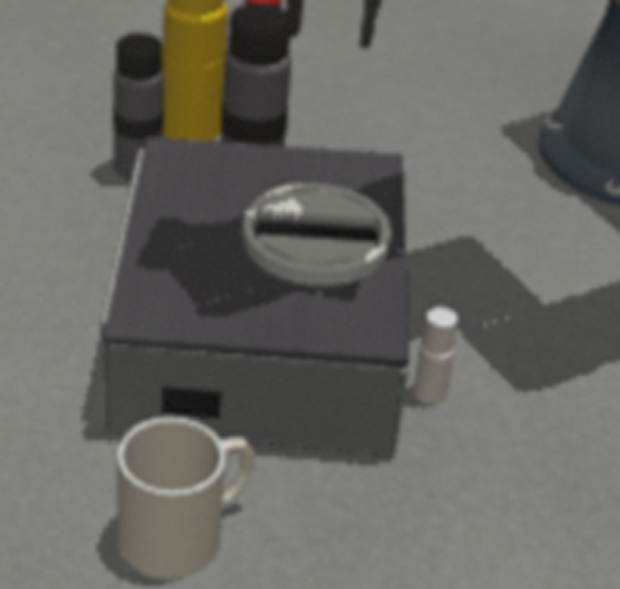

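The slot now reads −22.4° in world against −23.5° for the stop, well within 10°. The lid is down with only a sliver of a gap, and the mug (170,500), glue stick (437,355) and flask (257,80) stand upright in the crop where they were.

```bash
python3 - <<'E'
from rig import order
print(order.hand_in())
E
```

```text
the job is handed in; nothing more can be done
None
```

The lid is pressed down and the latch is turned clockwise to its stop. The hand was lifted clear, and I handed the job in at about 13 s; it reports no verdict.

**What I did:** I put both fingertips, 50 mm apart, in the slot and pressed the lid onto its hard stop (z held at 0.113 m with about 20 N). I then turned until the wrist torque reached 4 N m at the latch stop, eased the torque off and lifted away.

**Last checks:**
- **Latch:** the slot reads about −22° in world, against −23.5° expected when locked. This comes from the side camera only, since the arm was over the box in the top view.
- **Lid:** it looks held down, with only a sliver of gap in the side picture. I did not measure its angle.
- **Flask, mug and glue stick:** all three are upright and look unmoved. I judged this by eye from the side picture.
- **Contact:** the force reading was about 0 and the hand was about 0.2 m above the lid.

**One disagreement:** on the first lift the fingertips stuck to the slot walls and pulled up on the locked lid with about 14 N. The lid held, and the tool rose only 3.5 mm. Turning back about 10° freed the fingers.

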